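Run the bench dust extractor on high

TASK

Turn the bench dust extractor on at full power: with a fingertip or the outside of the fingers push its orange-ball lever from off, past the first click (low), fully home to the second stop (high), then press the green start button on the switch box right in and let it come back out. Only push: never take the lever between the fingers, leave the red stop button alone, and do not move the jars or the bulb standing around.

Things in the scene. Friction and masses are not known exactly. Their poses are not given: they have to be found in the camera images.
- extractor: Bench dust extractor, fixed: low light-grey cabinet 120 (x) x 200 (y) x 50 mm high, louvres in its -x front. Origin: centre of its underside, z up. In the middle of its top a dark steel quadrant, 32 mm thick in x, 90 mm wide in y, its top 95 mm above the bench. Dots on its front: white = off (towards +y), yellow = low (middle), two green = high (towards -y).
- lever_ball (a point): Centre of the orange ball (26 mm diameter) on the lever, a 10 mm round rod; 100 mm from the pivot, which is 50 mm above the extractor's origin. The lever swings in the extractor's y-z plane: it leans 0.5 rad towards +y at off, stands upright at low, leans 0.5 rad towards -y at high. Ball 138 mm above the bench at off and high, 150 mm at low. Site z points out along the rod.
- lever (a joint): Lever angle, rad: 0 off, 0.5 first click (low), 1.0 second stop (high, a hard stop). A detent pulls it into the nearest of these three; pushing at the ball out of a notch takes about 6 N, more lower down the rod. It stays where it clicks in.
- switch_box: Start/stop switch box, fixed to the bench: grey, 70 (x) x 130 (y) x 35 mm high, with the green start button at its +y end and the red stop button at its -y end, 64 mm apart. Origin: centre of its underside; z up.
- start_button_top (a point): Centre of the top face of the green start button (28 mm diameter, z up). It moves down with the button.
- start_button (a joint): Travel of the green start button, m: 0 out, 0.006 fully in (about 5 N). Springs back when released. It counts as pressed from 0.004.
- stop_button_top (a point): Centre of the top face of the red stop button (28 mm diameter). Not to be pressed.
- stop_button (a joint): Travel of the red stop button, m: 0 out, 0.006 fully in. Leave at 0.
- white_jar: Glaze jar with white ribbed lid, loose, 52 mm diameter, 69 mm high, behind the extractor. Origin: centre of its underside. Bystander.
- red_bulb: Dark red rubber bulb, loose, 44 mm diameter, 62 mm high, behind the switch box. Origin: centre of its underside. Bystander.
- oxide_jar: Slim jar with red lid, loose, 45 mm diameter, 106 mm high, at the near left of the extractor. Origin: centre of its underside. Bystander.

How it is judged:
By the outcome, as a careful person would: the job done as asked, in the order asked, and still so for the second after the job is handed in, with the robot touching nothing.
It also fails if it takes over 42 s, if anything falls off the work surface, if the arm or the gripper's body presses on something with over 40 N, if the wrist force passes 120 N, or if a joint passes its speed limit or range.

ROBOT

A 6-joint arm with a two-finger parallel gripper is mounted at the origin on a cart in front of the work surface, level with it; the furniture and walls round the work are solid. World frame = base frame: x ahead of the robot, y to its left, z up, the work surface at z = 0. Lengths are in m, angles in rad, forces in N, time in s.
With the tool pointing down it reaches from about 0.25 to 0.775 m from the base axis. Payload 4 kg.
Tool frame: the origin (TCP) lies at the centre of the arm's flange, where the gripper is bolted on; the fingertips stand 199 mm ahead of it and the grasp point (between the pads) lies 180 mm ahead of it (robot.tcp_to_tips is the distance from the TCP to the fingertips, in m); z points along the fingers, y is the line along which they close (so a half turn about z gives the same grasp; the last joint's range is limited). The gripper opens to 94 mm and grips with 3 to 60 N. Pads are 16 mm wide; open, the fingers measure 119 mm over their backs; the gripper's body (75 mm by 177 mm) begins 78 mm behind the grasp point.
Start: joints at [1.23, 0.087, 1.371, -0, 1.684, -0.103], TCP at [0.13, 0.535, 0.405] pointing down, gripper open.
Joint ranges: [-3.1, 3.1], [-0.76, 2.03], [0.27, 2.55], [-1.08, 4.22], [0.17, 2.65], [-2.57, 2.57]. Speed limits (rad/s): [2.79, 2.79, 3.14, 3.14, 3.14, 3.14].

INTERFACE

Orientations are given as [roll, pitch, yaw] about the fixed x, y, z axes, in that order (R = Rz(yaw) Ry(pitch) Rx(roll)).
In Python, from bench import telemetry, snapshot, ticket, robot gives the robot as it stands.
- The arm moves only by the tool apply_moves, never from a script. Its argument "moves" is a list that holds one entry, the list of rows, each a list of 5 numbers: the shift along the tool's x, y, z in units of 50 mm (1.0 is 50 mm), then the turn about the tool's z in units of 10 degrees (1.0 is 10 degrees), then the closure, from 0 (fully open) to 1 (shut). A call has 1 to 10 rows; each row is the pose to reach, as a shift and turn from the pose commanded when the call began, along the tool's axes at that moment; what a row does not reach only later rows make up. A row lasts 1/8 s, in which the tool goes at most 62.5 mm and 10.7 degrees, less where a joint would pass 70% of its speed; a pose out of reach is approached as far as the arm can. A call with a gripper value outside its range is refused whole. The fingers move at their own pace and stop on an object; the grip force is fixed at half the most. Time passes only in rows, so rows that repeat a pose let the fingers close. It gives the time, the measured TCP pose, the force, the opening and the grip force at its end, in the units of the state.
- telemetry.get_obs(): the state, without advancing time (a new reading comes with each control period).
- snapshot(name): name is "scene" or "side" or "wrist"; returns a dict with "image" (384x512x3 uint8, red, green, blue), "fovy" (degrees; the focal length in pixels is half the picture's height over the tangent of half this angle, whatever the lens; pixels are square), "cx", "cy" (the principal point, pixels), "D" ([k1, k2, p1, p2, k3] as OpenCV has them; the pictures are not rectified), "R" (3x3) and "t" (3): a world point X has camera coordinates R X + t. Camera axes: x right, y down, z forward; pixel columns grow to the right and rows downward; lengths in m; the calibration is good to about 2 mm. A picture is of the moment at which its call begins. There is no depth.
- ticket.close_job(): hands the job in; it is judged then, once.
The state is a dict: "time": time; "joint_positions": joint angles; "qvel": joint speeds; "joint_torque": joint torques, N m; "tool_pos": TCP position; "ee_rot": TCP orientation; "wrist_force": force on the tool from outside, world axes, zero at the start; "wrist_torque": the same for the moment, N m; "width": finger opening in m; "finger_force": force on a finger pad.
Only numpy, scipy, OpenCV 4.12 (cv2) and the standard library are available. Lean on these libraries where they do the work, as an engineer would, in place of code of your own. Each camera call takes 0.05 s, during which the arm holds its last target. There are 200 camera calls.

## Working session

There is one attempt and no reset: what is moved stays moved. The work goes in short steps, Python scripts to look and compute and a tool call to move; the robot and the scene stay as the last step left them, time stands still between calls to the robot, and variables do not carry over. Pictures are saved under pics/ and viewed, at most 10 in all, crops included, and the job is handed in when it is done.

Besides the shell and the picture viewer there is one more tool, called as a command line: name --argument value ..., lists and objects as JSON in quotes. apply_moves: Moves the arm, as the interface text tells. Its arguments: {"type":"object","properties":{"moves":{"type":"array","items":{"type":"array","items":{"type":"array","items":{"type":"number"}}}}},"required":["moves"]}

```bash
mkdir -p pics; ls
cat > h.py <<'E'
import numpy as np, cv2, pickle
from bench import telemetry, snapshot, ticket, robot
def K(s):
    f=s["image"].shape[0]/2/np.tan(np.radians(s["fovy"])/2)
    return np.array([[f,0,s["cx"]],[0,f,s["cy"]],[0,0,1.]])
def ray(s,uv):
    p=cv2.undistortPoints(np.array([[uv]],float),K(s),np.array(s["D"],float))[0,0]
    R=np.array(s["R"]);return -R.T@np.array(s["t"]),R.T@np.array([p[0],p[1],1])
def plane(s,uv,z):
    o,d=ray(s,uv);return o+d*(z-o[2])/d[2]
def tri(a,ua,b,ub):
    o1,d1=ray(a,ua);o2,d2=ray(b,ub)
    k=np.linalg.lstsq(np.c_[d1,-d2],o2-o1,rcond=None)[0]
    p,q=o1+k[0]*d1,o2+k[1]*d2
    return (p+q)/2,np.linalg.norm(p-q)
E
python3 - <<'E'
from h import *
o=telemetry.get_obs();print({k:np.round(v,3) for k,v in o.items()})
S={n:snapshot(n) for n in("scene","side","wrist")}
pickle.dump(S,open("S.pkl","wb"))
for n in("scene","side"): cv2.imwrite(f"pics/{n}0.png",S[n]["image"][...,::-1])
for n in S: print(n,-np.array(S[n]["R"]).T@S[n]["t"])
E
```

```text
pics
{'time': np.float64(0.0), 'joint_positions': array([ 1.23 ,  0.088,  1.372, -0.   ,  1.684, -0.103]), 'qvel': array([ 0.001, -0.001,  0.001,  0.   ,  0.   ,  0.001]), 'joint_torque': array([-1.0000e-03, -3.4019e+01, -3.0242e+01,  7.2000e-02,  3.3000e-02,
       -0.0000e+00]), 'tool_pos': array([0.13 , 0.534, 0.404]), 'ee_rot': array([-3.139, -0.   ,  2.904]), 'wrist_force': array([0.234, 0.531, 0.283]), 'wrist_torque': array([ 0.041,  0.04 , -0.057]), 'finger_force': np.float64(0.0), 'width': np.float64(0.094)}
scene [ 0.06276464 -0.65765604  0.69773376]
side [0.27964819 0.73378962 0.50906142]
wrist [0.06288718 0.55067131 0.38299337]
```

View pics/scene0.png

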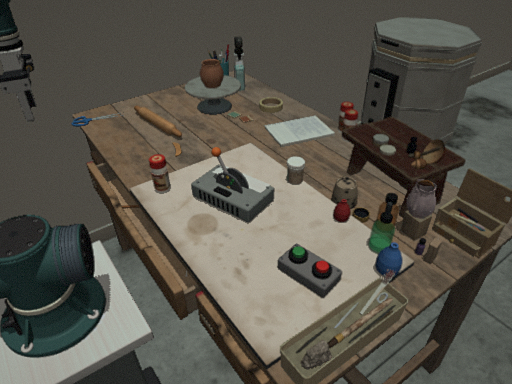

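View pics/side0.png

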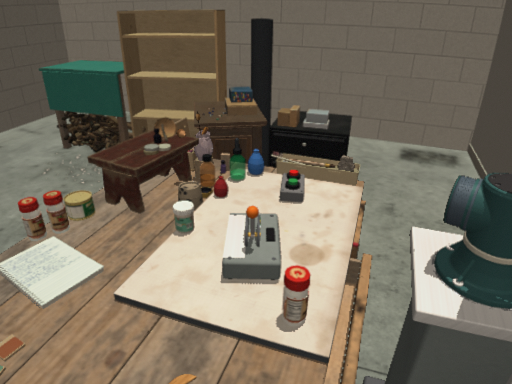

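The scene view shows the ball near (216,152), green button (298,252), red (322,268) and oxide jar (159,173). In the side view the ball is near (252,211), the green button (293,183) and the oxide jar (296,293).

```bash
cat > m.py <<'E'
from h import *
def blob(s,lo,hi,near,r=14):
    h=cv2.cvtColor(s["image"],cv2.COLOR_RGB2HSV);m=cv2.inRange(h,lo,hi)
    k=np.zeros_like(m);cv2.circle(k,near,r,255,-1);m&=k
    n,l,st,c=cv2.connectedComponentsWithStats(m);i=1+st[1:,4].argmax();return c[i],st[i,4]
E
python3 - <<'E'
from m import *
S=pickle.load(open("S.pkl","rb"));a,b=S["scene"],S["side"]
O=((5,150,120),(16,255,255));G=((45,90,50),(85,255,255));R=((0,170,90),(10,255,255));R2=((170,150,90),(180,255,255))
for nm,c,pa,pb in(("ball",O,(216,152),(252,211)),("green",G,(298,252),(293,183)),("red",R,(322,268),(294,173))):
    try:
        ua,na=blob(a,*c,pa);ub,nb=blob(b,*c,pb);print(nm,ua,na,ub,nb,*tri(a,ua,b,ub))
    except Exception as e: print(nm,e)
    for z in(.035,.045,.05,.138):print(z,plane(a,ua,z),plane(b,ub,z))
# extractor top corners / jar
I=lambda s,x0,y0,x1,y1,f:cv2.resize(s["image"][y0:y1,x0:x1,::-1],None,fx=f,fy=f,interpolation=cv2.INTER_CUBIC)
A=I(a,140,135,350,305,3);cv2.imwrite("pics/c1.png",A)
B=I(b,160,140,360,335,3);cv2.imwrite("pics/c2.png",B)
E
```

```text
ball [215.71428571 149.80952381] 42 [251.95505618 210.59550562] 89 [0.49099763 0.14161007 0.14182856] 0.0013762622557583525
0.035 [0.57432425 0.2958228  0.035     ] [ 0.5514599  -0.02980602  0.035     ]
0.045 [0.56660532 0.28143575 0.045     ] [ 0.54572621 -0.01369849  0.045     ]
0.05 [0.56274585 0.27424222 0.05      ] [ 0.54285937 -0.00564473  0.05      ]
0.138 [0.49481926 0.14763611 0.138     ] [0.49240298 0.13610149 0.138     ]
green [298.1875     251.45535714] 112 [292.51666667 180.91666667] 60 [ 0.48850836 -0.20369944  0.05272601] 0.00025493459575875224
0.035 [ 0.50005209 -0.19126351  0.035     ] [ 0.49676575 -0.24026491  0.035     ]
0.045 [ 0.49345385 -0.19830091  0.045     ] [ 0.4921858 -0.2197179  0.045    ]
0.05 [ 0.49015473 -0.20181962  0.05      ] [ 0.48989583 -0.2094444   0.05      ]
0.138 [ 0.43209025 -0.26374877  0.138     ] [ 0.44959231 -0.0286307   0.138     ]
red [321.98039216 265.38235294] 102 [293.31818182 172.22727273] 44 [ 0.50201784 -0.26521988  0.05287191] 0.0010627569555850074
0.035 [ 0.51485108 -0.25419715  0.035     ] [ 0.51012073 -0.3036751   0.035     ]
0.045 [ 0.50802954 -0.26028495  0.045     ] [ 0.50525907 -0.2817905   0.045     ]
0.05 [ 0.50461877 -0.26332885  0.05      ] [ 0.50282824 -0.27084819  0.05      ]
0.138 [ 0.44458922 -0.31690147  0.138     ] [ 0.46004563 -0.07826367  0.138     ]
```

View pics/c1.png

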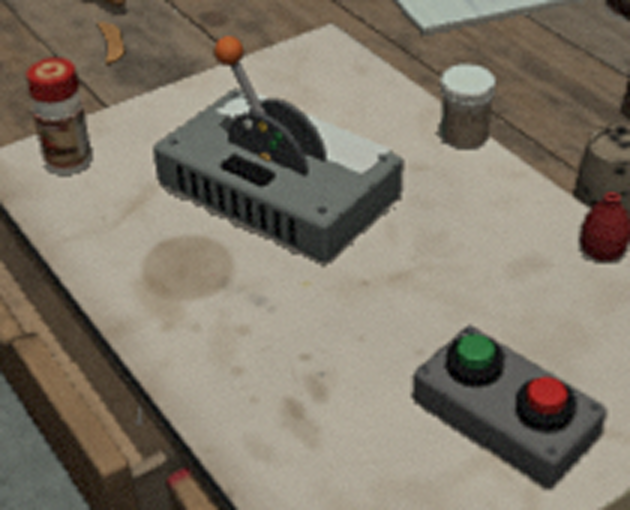

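View pics/c2.png

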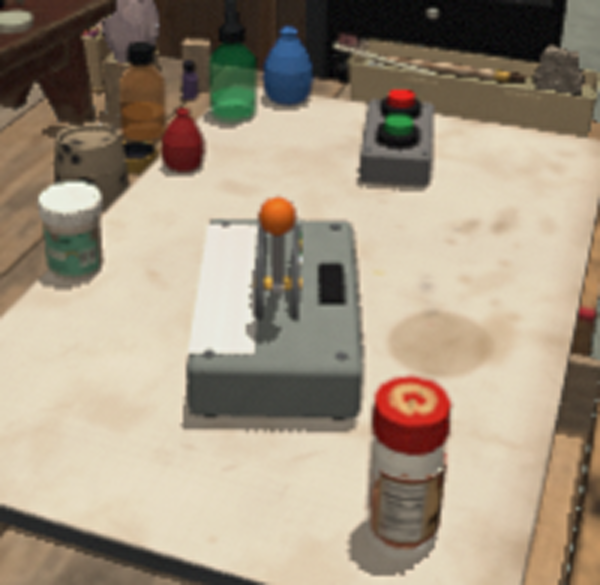

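The crops show the extractor's top corners: front +y (157,155), front -y (325,235) and back -y (402,158) in c1. In c2 they are (188,358), (360,362), (352,222) and (210,220). The jar's red lid centre is at (52,70) in c1 and (412,392) in c2.

Run:
```python
from m import *
S=pickle.load(open("S.pkl","rb"));a,b=S["scene"],S["side"]
A=lambda u,v,z:plane(a,(140+u/3,135+v/3),z)[:2].round(4)
B=lambda u,v,z:plane(b,(160+u/3,140+v/3),z)[:2].round(4)
fp,fm,bm=A(157,155,.05),A(325,235,.05),A(402,158,.05);print("scene",fp,fm,bm)
c=[B(188,358,.05),B(360,362,.05),B(352,222,.05),B(210,220,.05)];print("side",c)
yaw=lambda p,q:np.arctan2(*(q-p)[::-1])
print("len",np.linalg.norm(fp-fm),np.linalg.norm(bm-fm),"yaw",yaw(fm,fp)-np.pi/2,yaw(fm,bm),"ctr",(fp+bm)/2)
print("len",np.linalg.norm(c[1]-c[2]),np.linalg.norm(c[0]-c[1]),yaw(c[2],c[1])-np.pi/2,yaw(c[1],c[0]),"ctr",(c[0]+c[2])/2,(c[1]+c[3])/2)
print("jar",A(52,70,.106),B(412,392,.106),"wjar",A(468,80,.069),B(70,195,.069),"bulb",A(605,250,0),B(184,165,0))
g,r=np.array([.4885,-.2037]),np.array([.502,-.2652]);print("box yaw",yaw(r,g)-np.pi/2,np.linalg.norm(g-r))
```

```text
scene [0.4153 0.1501] [ 0.4746 -0.0299] [0.5893 0.0157]
side [array([0.532 , 0.1994]), array([0.4217, 0.163 ]), array([ 0.4786, -0.012 ]), array([0.5891, 0.026 ])]
len 0.1895164636647698 0.12343196506578029 yaw 0.3182464806355545 0.378400166897517 ctr [0.5023 0.0829]
len 0.18401796107989027 0.11615097933293546 0.31436110305793363 0.31875573623331993 ctr [0.5053 0.0937] [0.5054 0.0945]
jar [0.369  0.2518] [0.3688 0.2488] wjar [0.6983 0.0557] [0.6995 0.0591] bulb [ 0.6915 -0.1433] [ 0.6889 -0.1409]
box yaw 0.21608497229678658 0.06296427558544607
```

```bash
cat >> h.py <<'E'
from scipy.spatial.transform import Rotation as Ro
def state():
    o=telemetry.get_obs();print("t",round(float(o["time"]),2),"pos",np.round(o["tool_pos"],4),"rpy",np.round(o["ee_rot"],3),"F",np.round(o["wrist_force"],1),"w",round(float(o["width"]),4));return o
def togo(o,p,yaw=None):
    R=Ro.from_euler("xyz",o["ee_rot"]).as_matrix()
    d=R.T@(np.array(p)-o["tool_pos"])/.05
    t=0 if yaw is None else -np.degrees((yaw-o["ee_rot"][2]+np.pi)%(2*np.pi)-np.pi)/10
    print("row",d.round(2),round(t,2))
E
python3 -c "
from h import *
togo(state(),[.477,.181,.40],3.461)"
```

```text
t 0.15 pos [0.1295 0.5345 0.4038] rpy [-3.14  -0.     2.904] F [-0.4 -0.9 -0.5] w 0.0938
row [-8.42 -5.23  0.08] -3.19
```

apply_moves --moves '[[[-8.4,-5.2,0.1,-3.2,1],[-8.4,-5.2,0.1,-3.2,1],[-8.4,-5.2,0.1,-3.2,1],[-8.4,-5.2,0.1,-3.2,1],[-8.4,-5.2,0.1,-3.2,1],[-8.4,-5.2,0.1,-3.2,1],[-8.4,-5.2,0.1,-3.2,1],[-8.4,-5.2,0.1,-3.2,1],[-8.4,-5.2,0.1,-3.2,1],[-8.4,-5.2,0.1,-3.2,1]]]'

```text
time: 1.4
tool_pos: [0.4767, 0.1826, 0.3991]
ee_rot: [3.141, -0.001, -2.822]
wrist_force: [-0.9, 0.4, 0.1]
width: 0.0008
finger_force: 0.0
```

```bash
python3 -c "
from h import *
togo(state(),[.477,.181,.329],3.461)"
```

```text
t 1.4 pos [0.4767 0.1826 0.3991] rpy [ 3.141e+00 -1.000e-03 -2.822e+00] F [-0.9  0.4  0.1] w 0.0008
row [ 0.   -0.03  1.4 ] -0.0
```

apply_moves --moves '[[[0,0,1.0,0,1],[0,0,1.4,0,1],[0,0,1.4,0,1],[0,0,1.4,0,1]]]'

```text
time: 1.9
tool_pos: [0.4761, 0.184, 0.3311]
ee_rot: [3.141, 0.002, -2.819]
wrist_force: [0.3, -0.1, 0.3]
width: 0.0009
finger_force: 0.0
```

Run:
```python
from h import *
o=state();s=snapshot("side");c=snapshot("scene")
f=lambda i:cv2.resize(i[...,::-1],None,fx=4,fy=4,interpolation=cv2.INTER_CUBIC)
cv2.imwrite("pics/p1.png",np.hstack([f(s["image"][150:290,200:300]),f(c["image"][90:230,165:265])]))
```

```text
t 1.9 pos [0.4761 0.184  0.3311] rpy [ 3.141e+00  2.000e-03 -2.819e+00] F [ 0.3 -0.1  0.3] w 0.0009
```

View pics/p1.png

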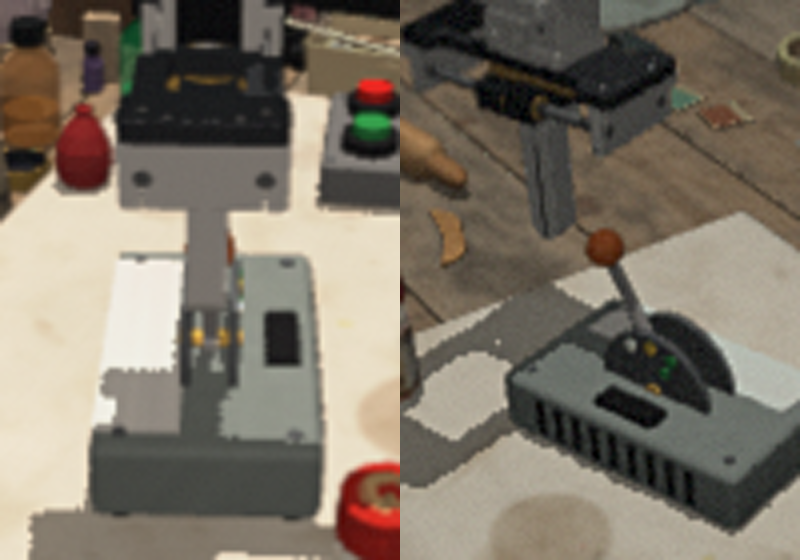

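The finger hides the ball almost centrally in the side view (finger about 187–232, ball about 184–236). In the scene view the tip is behind the ball on its +y side. Push along −tool y.

apply_moves --moves '[[[0,-0.3,0,0,1],[0,-0.5,0,0,1],[0,-0.7,0,0,1],[0,-0.9,0,0,1],[0,-1.1,0,0,1],[0,-1.3,0,0,1],[0,-1.5,0,0,1],[0,-1.6,0,0,1]]]'

```text
time: 3.0
tool_pos: [0.5019, 0.1067, 0.3295]
ee_rot: [3.139, -0.0, -2.822]
wrist_force: [-1.4, 5.1, 3.7]
width: 0.0007
finger_force: 2.7
```

apply_moves --moves '[[[0,-0.2,0,0,1],[0,-0.4,0,0,1],[0,-0.5,0,0,1],[0,-0.6,0,0,1],[0,-0.7,0,0,1],[0,-0.7,0,0,1]]]'

```text
time: 3.75
tool_pos: [0.5128, 0.0735, 0.3296]
ee_rot: [-3.141, -0.0, -2.821]
wrist_force: [0.4, 0.4, 0.7]
width: 0.0002
finger_force: 0.0
```

Run:
```python
from m import *
o=state();S={n:snapshot(n) for n in("side","scene")}
for n,p in(("scene",(232,160)),("side",(253,205))):
    s=S[n]
    try: print(n,*blob(s,(5,150,100),(16,255,255),p,30))
    except Exception as e: print(n,e)
```

```text
t 3.75 pos [0.5128 0.0735 0.3296] rpy [-3.141 -0.    -2.821] F [0.4 0.4 0.7] w 0.0002
scene [244.86363636 161.        ] 22
side attempt to get argmax of an empty sequence
```

The lever has snapped ahead of the finger. Creep on until I feel the hard stop.

apply_moves --moves '[[[0,-0.1,0,0,1],[0,-0.1,0,0,1]]]'

```text
time: 4.1
tool_pos: [0.5137, 0.071, 0.3297]
ee_rot: [3.134, -0.0, -2.819]
wrist_force: [-2.2, 7.8, 0.8]
width: 0.0005
finger_force: 4.3
```

apply_moves --moves '[[[0,-0.1,0,0,1],[0,-0.1,0,0,1]]]'

```text
time: 4.35
tool_pos: [0.5144, 0.0689, 0.3297]
ee_rot: [3.125, -0.0, -2.817]
wrist_force: [-5.7, 17.4, 3.3]
width: 0.0004
finger_force: 9.4
```

An 18 N stiff reaction means the lever is home. Back off, lift and check.

apply_moves --moves '[[[0,0.5,0,0,1],[0,1.0,0,0,1],[0,1.0,-1.0,0,1],[0,1.0,-2.0,0,1],[0,1.0,-2.0,0,1]]]'

```text
time: 4.97
tool_pos: [0.5004, 0.1119, 0.4353]
ee_rot: [-3.139, 0.01, -2.82]
wrist_force: [1.2, -0.4, 0.1]
width: 0.0004
finger_force: 0.0
```

Run:
```python
from m import *
o=state();s=snapshot("side");c=snapshot("scene")
f=lambda i:cv2.resize(i[...,::-1],None,fx=4,fy=4,interpolation=cv2.INTER_CUBIC)
cv2.imwrite("pics/p2.png",np.hstack([f(s["image"][150:290,200:300]),f(c["image"][100:240,180:280])]))
for n,k,p in(("scene",c,(245,161)),("side",s,(253,205))):
    try: print(n,*blob(k,(5,150,100),(16,255,255),p,30))
    except Exception as e: print(n,e)
a,_=blob(c,(5,150,100),(16,255,255),(245,161),30);print(plane(c,a,.138),plane(c,a,.15))
y=o["ee_rot"][2]
togo(o,[.4885,-.2037,.38],y)
```

```text
t 4.97 pos [0.5004 0.1119 0.4353] rpy [-3.139  0.01  -2.82 ] F [ 1.2 -0.4  0.1] w 0.0004
scene [244.84313725 162.05882353] 51
side [253.08974359 189.55128205] 78
[0.5237754  0.05296734 0.138     ] [0.5138919  0.03773245 0.15      ]
row [ 2.23 -5.91  1.1 ] -0.0
```

View pics/p2.png

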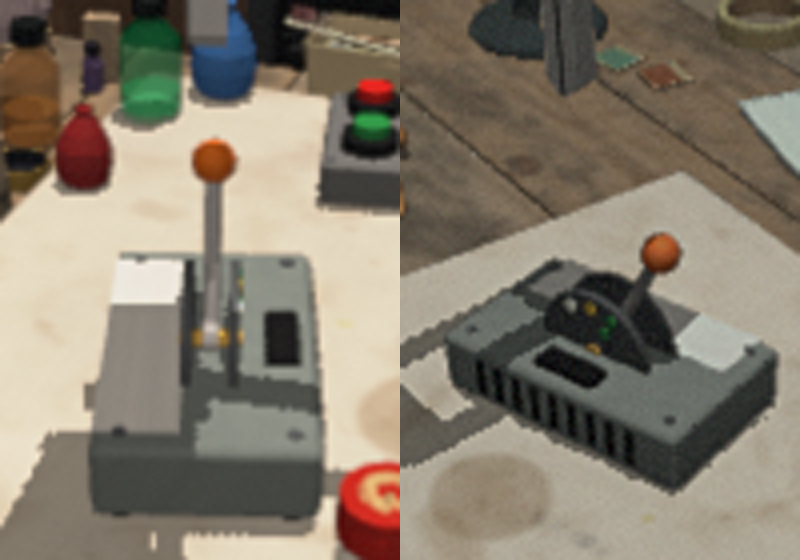

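The ball moved about 97 mm towards −y (scene (245,162), (0.524,0.053) at z 0.138). The lever leans over the green dots, so it is at high. Now to the start button.

apply_moves --moves '[[[2.2,-5.9,0.2,0,1],[2.2,-5.9,0.2,0,1],[2.2,-5.9,0.2,0,1],[2.2,-5.9,0.2,0,1],[2.2,-5.9,0.2,0,1],[2.2,-5.9,0.2,0,1],[2.2,-5.9,1.8,0,1],[2.2,-5.9,2.6,0,1],[2.2,-5.9,2.6,0,1],[2.2,-5.9,2.6,0,1]]]'

```text
time: 6.32
tool_pos: [0.4894, -0.2025, 0.3013]
ee_rot: [-3.14, 0.002, -2.82]
wrist_force: [-0.4, -0.4, 0.3]
width: 0.0003
finger_force: 0.0
```

Run:
```python
from m import *
o=state();togo(o,[.4885,-.2037,.199+.053])
s=snapshot("side");c=snapshot("scene")
f=lambda i:cv2.resize(i[...,::-1],None,fx=4,fy=4,interpolation=cv2.INTER_CUBIC)
cv2.imwrite("pics/p3.png",np.hstack([f(s["image"][100:220,245:345]),f(c["image"][170:290,250:350])]))
```

```text
t 6.33 pos [ 0.4894 -0.2025  0.3013] rpy [-3.14e+00  2.00e-03 -2.82e+00] F [-0.4 -0.4  0.3] w 0.0003
row [ 0.03 -0.02  0.99] 0
```

View pics/p3.png

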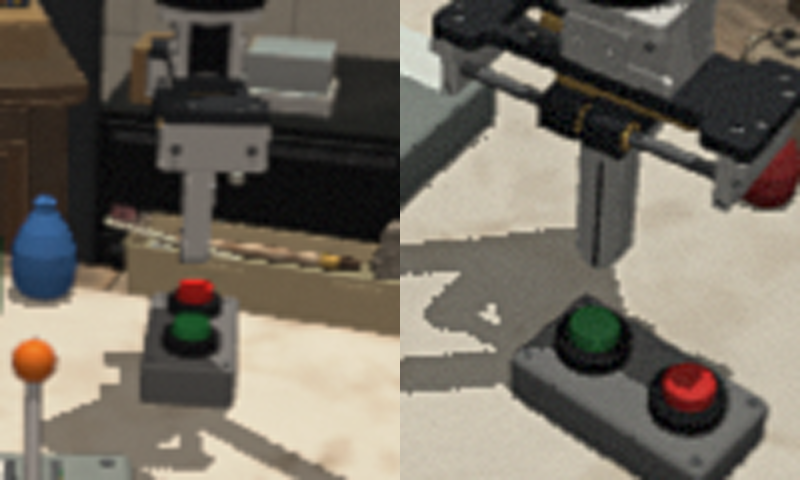

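The tip hangs about 50 mm directly above the green button in both views, and the lever stays at high. Descend slowly.

apply_moves --moves '[[[0,0,0.5,0,1],[0,0,0.8,0,1],[0,0,0.9,0,1],[0,0,1.0,0,1],[0,0,1.0,0,1]]]'

```text
time: 7.05
tool_pos: [0.4889, -0.2029, 0.2509]
ee_rot: [-3.141, 0.001, -2.821]
wrist_force: [-2.9, 1.4, 4.9]
width: 0.0008
finger_force: 2.3
```

apply_moves --moves '[[[0,0,0.06,0,1],[0,0,0.06,0,1]]]'

```text
time: 7.3
tool_pos: [0.4889, -0.2028, 0.2503]
ee_rot: [-3.141, 0.001, -2.821]
wrist_force: [-6.2, 3.6, 14.8]
width: 0.0004
finger_force: 7.0
```

apply_moves --moves '[[[0,0,0.05,0,1],[0,0,0.05,0,1]]]'

```text
time: 7.55
tool_pos: [0.4889, -0.2028, 0.2501]
ee_rot: [-3.14, 0.002, -2.821]
wrist_force: [-10.5, 5.7, 23.4]
width: 0.0007
finger_force: 11.7
```

Run:
```python
from m import *
o=state();togo(o,[.4885,-.2037,.199+.053])
s=snapshot("side");c=snapshot("scene");S=pickle.load(open("S.pkl","rb"))
f=lambda i:cv2.resize(i[...,::-1],None,fx=8,fy=8,interpolation=cv2.INTER_CUBIC)
g=lambda s,c:np.hstack([f(s["image"][165:200,270:315]),f(c["image"][235:270,275:320])])
cv2.imwrite("pics/p4.png",np.vstack([g(S["side"],S["scene"]),g(s,c)]))
```

```text
t 7.55 pos [ 0.4889 -0.2028  0.2501] rpy [-3.140e+00  2.000e-03 -2.821e+00] F [-10.5   5.7  23.4] w 0.0007
row [ 0.01 -0.01 -0.04] 0
```

View pics/p4.png

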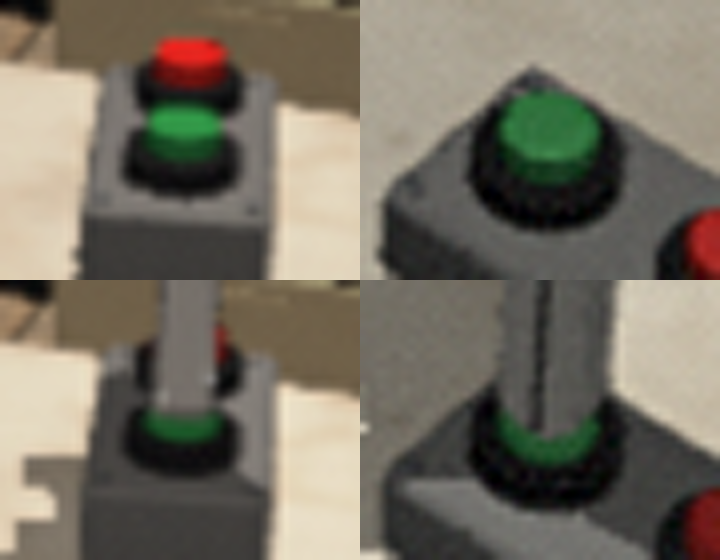

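The lower row (button pressed) shows the fingertip on the green cap only, with the cap's visible side wall almost gone compared with the upper row. Checking the cap's rest height to confirm the travel.

Run:
```python
from m import *
S=pickle.load(open("S.pkl","rb"));a,b=S["scene"],S["side"]
U=lambda x,y:(275+(x-360)/8-.44,235+y/8-.44)
V=lambda x,y:(270+x/8-.44,165+y/8-.44)
print(tri(a,U(550,128),b,V(185,122)))
# red stop cap top, same crop
for z in(.053,.055,.057,.059):
    w=[np.linalg.norm(plane(a,U(500,128),z)-plane(a,U(600,128),z)),np.linalg.norm(plane(b,V(148,122),z)-plane(b,V(222,122),z))];print(z,plane(a,U(550,128),z),plane(b,V(185,122),z),w)
```

```text
(array([ 0.48828924, -0.20415444,  0.05610637]), np.float64(0.0003361411876355731))
0.053 [ 0.49014727 -0.20201056  0.053     ] [ 0.48990482 -0.21077984  0.053     ] [np.float64(0.027611060927873687), np.float64(0.027267599576116904)]
0.055 [ 0.48882151 -0.203424    0.055     ] [ 0.48898276 -0.20663754  0.055     ] [np.float64(0.027525409879968713), np.float64(0.027148020948235645)]
0.057 [ 0.48749574 -0.20483744  0.057     ] [ 0.48806071 -0.20249525  0.057     ] [np.float64(0.027439758832063718), np.float64(0.027028442320354375)]
0.059 [ 0.48616998 -0.20625088  0.059     ] [ 0.48713865 -0.19835296  0.059     ] [np.float64(0.02735410778415882), np.float64(0.026908863692473143)]
```

The cap rests at about 0.056–0.057 and the tip is at 0.051 against a hard stop, so the button is fully in. Release and lift.

apply_moves --moves '[[[0,0,-0.3,0,1],[0,0,-1.0,0,1],[0,0,-2.0,0,1],[0,0,-3.0,0,1],[0,0,-3.0,0,1],[0,0,-3.0,0,1],[0,0,-3.0,0,1]]]'

```text
time: 8.52
tool_pos: [0.4886, -0.2029, 0.392]
ee_rot: [3.139, -0.002, -2.821]
wrist_force: [0.1, 0.2, 0.9]
width: 0.0006
finger_force: 0.0
```

Run:
```python
from m import *
o=state();s=snapshot("side");c=snapshot("scene")
O=((5,150,100),(16,255,255));G=((45,90,50),(85,255,255));R=((0,170,90),(10,255,255))
for nm,k,pa,pb in(("ball",O,(245,161),(253,189)),("green",G,(298,252),(293,181)),("red",R,(322,268),(294,172))):
    ua,_=blob(c,*k,pa);ub,_=blob(s,*k,pb);print(nm,ua,ub,*tri(c,ua,s,ub))
cv2.imwrite("pics/end.png",c["image"][...,::-1])
```

```text
t 8.53 pos [ 0.4886 -0.2029  0.392 ] rpy [ 3.139e+00 -2.000e-03 -2.821e+00] F [0.1 0.2 0.9] w 0.0006
ball [244.78846154 162.11538462] [252.9625 189.55  ] [0.52139626 0.05010187 0.13991345] 0.0008479346822262163
green [298.1        251.52727273] [292.63333333 181.01666667] [ 0.4882152  -0.20365248  0.05254243] 5.663435638916894e-05
red [322.07407407 265.62962963] [293.4        172.26666667] [ 0.50187433 -0.2656821   0.05258262] 0.0011053577143556315
```

View pics/end.png

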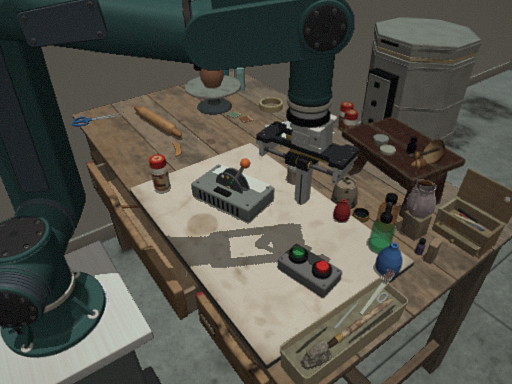

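The lever is at high (ball at (245,162)), the green cap is back out at (298,252), red is unchanged, and the jars and bulb are in place. Handing in.

```bash
python3 -c "
from h import *
print(ticket.close_job())"
```

```text
the job is handed in; nothing more can be done
None
```

I pushed the lever fully home to high, then pressed the green start button right in and let it spring back out; the stop button, jars and bulb were left alone, and the job was handed in at about 8.5 s of the 42 s allowed.

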